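# Take down a machining set-up and put its parts away

## Robot

A 6-joint arm with a two-finger parallel gripper is mounted at the origin on the work surface. World frame = base frame: x ahead of the robot, y to its left, z up, the work surface at z = 0. Lengths are in mm, angles in rad, forces in N, time in s.
With the tool pointing down it reaches from about 325 to 875 mm from the base axis. Payload 4.4 kg.
Tool frame: the origin (TCP) lies between the finger pads; the fingertips stand arm.tips_ahead ahead of it and the grasp point (between the pads) lies 2 mm behind it (arm.tips_ahead is the distance from the TCP to the fingertips, in mm); z points along the fingers, y is the direction in which the jaws open and shut (so a half turn about z gives the same grasp; the last joint's range is limited). The gripper opens to 85 mm and grips with 20 to 120 N. Pads are 22 mm wide; open, the fingers measure 114 mm over their backs; the gripper's body (76 mm by 85 mm) begins 54 mm behind the grasp point. The pads swing forward as they close: fully open they stand 13 mm farther back than shut.
Start: joints at [1.069, 0.207, 1.542, -0, 1.393, -0.15], TCP at [198.148, 539.782, 248.282] pointing down, gripper open.
Joint ranges: [-2.73, 2.73], [-0.86, 2.22], [0.23, 2.46], [-1.11, 4.25], [0.08, 2.63], [-2.82, 2.82]. Speed limits (rad/s): [2.79, 2.79, 3.14, 3.14, 3.14, 3.14].

## Interface

Orientations are given as a 3x3 rotation matrix whose columns are the frame's x, y, z axes.
In Python, from rig import arm, solver, telemetry, camera gives the robot as it stands. Calls block until the motion is done:
- arm.reach(position, orientation): joint-space move of the TCP to a pose.
- arm.servo_line(position, v=150, frame=None): straight line of the TCP; frame=None keeps the orientation; v is the mean speed in mm/s.
- arm.set_joints(angles): joint-space move.
- arm.open_gripper() and arm.close(effort=None): open the fingers fully, or close them until they stop; effort is the grip in N (None keeps the last).
- arm.wait(seconds).
- solver.solve_ik(position, orientation): joint angles nearest the present ones, or None.
- telemetry.sense(): the state.
- camera(name): name is "scene" or "top" or "wrist"; returns a dict with "image" (420x560x3 uint8, red, green, blue), "depth" (420x560 float32, mm along the optical axis (not along the pixel's ray), 0 where there is no reading), "fx", "fy", "cx", "cy" (pixels), "extrinsics" (4x4, takes a point from camera to world coordinates); the wrist camera has in their place "tool_from_camera" (4x4, takes a point from camera to tool coordinates, whose origin is the TCP and whose axes are the flange's). Camera axes: x right, y up, looking along -z (the intrinsics and any distortion apply to the point x, -y, -z); pixel columns grow to the right and rows downward; lengths in mm; the calibration is good to about 2 mm. A picture is of the moment at which its call begins: read the wrist's pose just before it.
A pose or a line that the arm cannot do raises arm.IKError and nothing moves.
- arm.hand_in(): hands the job in, once; it reports no verdict.
The state is a dict: "time_s": time; "q": joint angles; "dq": joint speeds; "effort": joint torques, N m; "tcp_pos": TCP position; "orientation": TCP orientation; "wrist_force": force on the tool from outside, world axes, zero at the start; "moment": the same for the moment, N m; "finger_gap": finger opening in mm.
Only numpy, scipy, OpenCV 4.12 (cv2) and the standard library are available. Lean on these libraries where they do the work, as an engineer would, in place of code of your own. Each camera call takes 0.05 s, during which the arm holds its last target. There are 200 camera calls.

## Task

Take the left-over machining set-up apart from the top down and put every part away on the black pad that bears its outline: the nut first, then the V-block and the sleeve, and the riser plate last. Set each one down gently, flat and the right way up, centred on its outline and lying along it; do not drop anything.

Things in the scene. Friction and masses are not known exactly. Their poses are not given: they have to be found in the camera images.
- nut_center (a point): large plain steel hexagon nut, 40 mm across flats (46 across corners), 30 mm high, about 0.2 kg, standing flat; at the start it lies on top of either the V-block or the sleeve. Point: its centre, half-way up. z up; y runs square through one pair of flats (the other pairs are at 60 degrees).
- sleeve_center (a point): plain brass spacer sleeve (short thick tube) standing on end, 54 mm outside diameter, 26 mm bore, 40 mm high, about 0.35 kg; at the start it stands on one end of the riser plate. Point: its centre on the axis, half-way up. z up along the axis.
- vblock_center (a point): dark steel V-block, 60 mm long (x), 46 mm wide (y), 40 mm high (z), about 0.45 kg, with a 90-degree V-groove, 30 mm wide and 15 mm deep, along x in its top; its two long sides (facing +y and -y) are flat over the full height; at the start it stands on one end of the riser plate. Point: its centre, half-way up.
- plate_center (a point): plain aluminium riser plate lying flat, 150 mm long (x), 56 mm wide (y), 28 mm high (z), about 0.6 kg; at the start it lies on the bench at the bottom of the stack, with the V-block and the sleeve on its top, 42 mm either side of its middle along its length. Point: its centre, half-way up.
- mark_nut (a point): black rubber pad fixed to the bench, 4 mm thick, 85 x 85 mm, with the white outline of a hexagon 40 mm across flats: the nut's place. y runs through a pair of the outline's flats; any turn of the nut is fine. Point: middle of the pad's top face (4 mm above the bench). z up.
- mark_sleeve (a point): black rubber pad fixed to the bench, 4 mm thick, 85 x 85 mm, with a white circle 54 mm across and a white disc in its middle: the sleeve's place. Point: middle of the pad's top face (4 mm above the bench). z up.
- mark_vblock (a point): black rubber pad fixed to the bench, 4 mm thick, 85 x 85 mm, with a white rectangle 60 mm (x) by 46 mm (y) with two white lines along x inside it: the V-block's place. x is the direction in which the groove shall run, either way round. Point: middle of the pad's top face (4 mm above the bench). z up.
- mark_plate (a point): black rubber pad fixed to the bench, 4 mm thick, 170 x 76 mm, with a long white rectangle 150 mm (x) by 56 mm (y): the riser plate's place. x runs along its length. Point: middle of the pad's top face (4 mm above the bench). z up.
Mind the look-alikes: they are no part of the job. What is shaped like the part that bears mark_vblock but green is not meant.

How it is judged:
By the outcome, as a careful person would: the job done as asked, in the order asked, and still so for the second after the job is handed in, with the robot touching nothing.
It also fails if it takes over 109 s, if anything falls off the work surface, if the arm or the gripper's body presses on something with over 40 N, if the wrist force passes 120 N, or if a joint passes its speed limit or range.

## Working session

There is one attempt and no reset: what is moved stays moved. The work goes in short steps, each a Python script; the robot and the scene stay as the last script left them, time stands still between calls to the robot, and variables do not carry over. Pictures are saved under pics/ and viewed, about 12 in all and at most 16, crops included, and the job is handed in when it is done.

```bash
ls; mkdir -p pics; python3 - <<'E'
from rig import arm, solver, telemetry, camera
import cv2,numpy as np
print(arm.tips_ahead, telemetry.sense()['time_s'])
for n in ('top','scene'):
    c=camera(n); np.savez(f'pics/{n}0.npz',**{k:v for k,v in c.items()})
    print(n,{k:(v if not hasattr(v,'shape') or v.size<20 else v.shape) for k,v in c.items()})
    cv2.imwrite(f'pics/{n}0.png',c['image'][...,::-1])
E
```

```text
pics
17.0 0.0
top {'image': (420, 560, 3), 'depth': (420, 560), 'fx': 441.91670899870974, 'fy': 441.91670899870974, 'cx': 281.5365059827369, 'cy': 206.18475076061253, 'extrinsics': array([[ 1.68764898e-02,  9.93124973e-01, -1.15835970e-01,
         3.36009715e+02],
       [-9.99857566e-01,  1.67425058e-02, -2.12961041e-03,
         8.17895616e+01],
       [-1.75584888e-04,  1.15855412e-01,  9.93266074e-01,
         1.11872131e+03],
       [ 0.00000000e+00,  0.00000000e+00,  0.00000000e+00,
         1.00000000e+00]])}
scene {'image': (420, 560, 3), 'depth': (420, 560), 'fx': 396.4064251652533, 'fy': 396.4064251652533, 'cx': 272.30007570150417, 'cy': 206.39088890442852, 'extrinsics': array([[ 2.84770923e-01, -7.85154482e-01,  5.49943598e-01,
         1.00909888e+03],
       [ 9.58515839e-01,  2.25826660e-01, -1.73924427e-01,
        -9.20458928e+01],
       [ 1.23656175e-02,  5.76658269e-01,  8.16891873e-01,
         8.82924058e+02],
       [ 0.00000000e+00,  0.00000000e+00,  0.00000000e+00,
         1.00000000e+00]])}
```

View pics/top0.png

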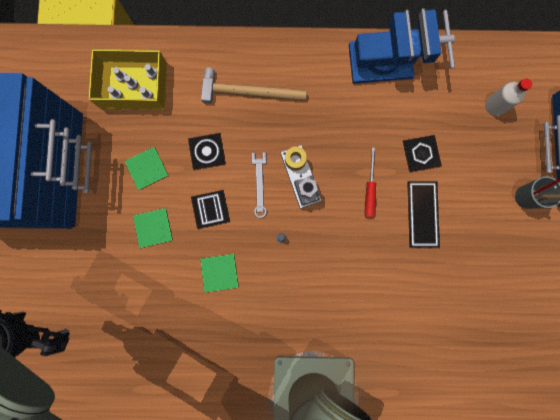

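View pics/scene0.png

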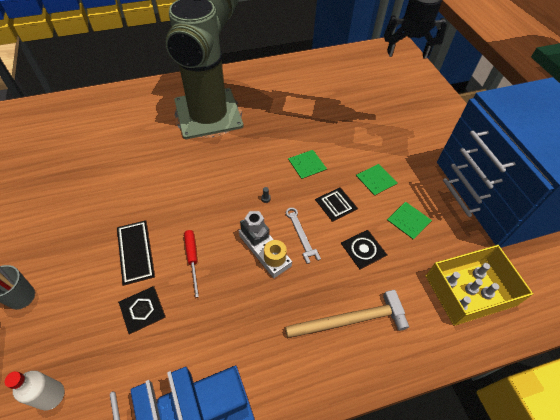

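```bash
cat > lib.py <<'E'
import numpy as np, cv2
def ray(c,uv,T):
    uv=np.atleast_2d(np.asarray(uv,float))
    d=np.c_[(uv[:,0]-c['cx'])/c['fx'],-(uv[:,1]-c['cy'])/c['fy'],-np.ones(len(uv))]
    return T[:3,3],d@T[:3,:3].T
def plane(c,uv,z,T):
    o,d=ray(c,uv,T); return (o+d*((z-o[2])/d[:,2])[:,None])[:,:2]
def proj(c,P,T):
    p=(np.atleast_2d(P)-T[:3,3])@T[:3,:3]
    return np.c_[c['cx']+c['fx']*p[:,0]/-p[:,2],c['cy']-c['fy']*p[:,1]/-p[:,2]]
def rect(c,mask,z,T,near=None,amin=30):
    """min-area rects (world, plane z) of the mask's blobs: centre, size(long,short), yaw of long side"""
    out=[]
    for k in cv2.findContours(mask.astype(np.uint8),cv2.RETR_EXTERNAL,cv2.CHAIN_APPROX_NONE)[0]:
        if cv2.contourArea(k)<amin: continue
        w=plane(c,k[:,0],z,T).astype(np.float32); (x,y),(a,b),t=cv2.minAreaRect(w)
        if a<b: a,b,t=b,a,t+90
        if near is None or np.hypot(x-near[0],y-near[1])<near[2]:
            out.append([x,y,a,b,np.radians((t+90)%180-90)])
    return np.round(out,3)
E
python3 - <<'E'
from lib import *
for n in('top','scene'):
    c=dict(np.load(f'pics/{n}0.npz')); T=c['extrinsics']; hsv=cv2.cvtColor(c['image'],cv2.COLOR_RGB2HSV)
    blk=(hsv[...,2]<60)
    print(n,'pads(black)')
    for r in rect(c,blk,4,T,(480,50,400)):
        if 60<r[3]<100 and r[2]<200: print(r)
    w=((hsv[...,2]>150)&(hsv[...,1]<60))
    print('white'); 
    for r in rect(c,w,4,T,(480,50,400)):
        if 30<r[3]<80 and r[2]<170: print(r)
    br=(hsv[...,0]>20)&(hsv[...,0]<32)&(hsv[...,1]>120)&(hsv[...,2]>90)
    print('brass@68',*[r for r in rect(c,br,68,T,(480,50,250))])
c=dict(np.load('pics/top0.npz'))
i=c['image'][130:230,180:460,::-1]; i2=np.hstack([c['image'][140:215,270:335,::-1]]); cv2.imwrite('pics/topcrop.png',cv2.resize(i2,None,fx=8,fy=8,interpolation=cv2.INTER_CUBIC))
D=c['depth']; T=c['extrinsics']
for uv in [(295,157),(287,160),(307,187),(310,187),(301,172),(424,214),(424,260)]:
    o,d=ray(c,uv,T); print(uv,np.round(o+d[0]*D[uv[1],uv[0]],1))
E
```

```text
top pads(black)
[455.892 265.619  82.147  81.663  -1.334]
[ 609.599 -274.189   82.236   81.946   -1.379]
[606.031 280.213  82.288  82.197  -1.369]
white
[4.56244e+02 2.65924e+02 6.81550e+01 5.30790e+01 2.34000e-01]
[ 4.52733e+02 -2.75445e+02  1.52815e+02  6.33690e+01  1.60000e-02]
[5.26727e+02 2.90310e+01 1.12519e+02 5.88390e+01 3.50000e-01]
[5.21432e+02 1.43847e+02 1.68086e+02 3.34480e+01 2.50000e-02]
[ 609.423 -274.618   50.577   47.      -0.775]
[605.999 280.073  59.517  57.927  -1.554]
brass@68 [5.7801e+02 5.3376e+01 5.1936e+01 4.8543e+01 1.7000e-02]
scene pads(black)
[ 6.09666e+02 -2.74516e+02  8.35590e+01  8.29540e+01  1.93000e-01]
[605.754 279.257  84.54   83.789  -1.38 ]
[ 4.52345e+02 -2.75455e+02  1.68520e+02  7.46670e+01  1.40000e-02]
[455.561 264.335  84.117  82.603  -1.338]
white
[ 608.7   -274.943   51.842   47.975   -0.84 ]
[ 6.04816e+02  2.80775e+02  5.95920e+01  5.82600e+01 -4.04000e-01]
[524.439  40.589  55.783  32.904  -1.256]
[ 4.51058e+02 -2.75366e+02  1.57808e+02  6.39240e+01  1.50000e-02]
[4.37761e+02 3.75690e+01 4.56170e+01 4.23580e+01 2.50000e-01]
[5.19011e+02 1.41334e+02 1.68183e+02 3.41710e+01 7.30000e-02]
[4.54655e+02 2.65916e+02 6.77220e+01 5.35040e+01 2.35000e-01]
brass@68 [ 5.80095e+02  5.25790e+01  5.04990e+01  4.69620e+01 -2.82000e-01]
(295, 157) [588.2  52.4  29.2]
(287, 160) [571.8  72.7  66.2]
(307, 187) [501.1  25.3  98.3]
(310, 187) [501.3  18.2  98. ]
(301, 172) [550.1  36.8  29.2]
(424, 214) [ 452.  -276.7    5.3]
(424, 260) [ 3.364e+02 -2.761e+02 -1.000e-01]
```

View pics/topcrop.png

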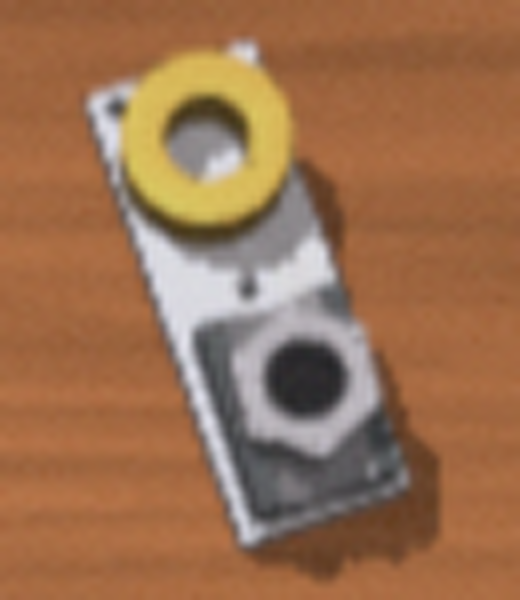

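```bash
cat > mv.py <<'E'
from lib import *
from rig import arm, solver, telemetry, camera
def down(yaw):  # tool y at yaw+90deg, z down
    y=np.array([-np.sin(yaw),np.cos(yaw),0]); z=np.array([0,0,-1.]); return np.c_[np.cross(y,z),y,z]
def best(p,yaw):
    c=[(abs(q[5]),k) for k in(0,1) if (q:=solver.solve_ik(list(p),down(yaw+k*np.pi))) is not None]
    return down(yaw+min(c)[1]*np.pi)
def shot(name):
    s=telemetry.sense(); c=camera('wrist')
    W=np.eye(4); W[:3,:3]=np.array(s['orientation']); W[:3,3]=s['tcp_pos']
    c['T']=W@c['tool_from_camera']; np.savez(f'pics/{name}.npz',**c); cv2.imwrite(f'pics/{name}.png',c['image'][...,::-1]); return c
def st(m=''):
    s=telemetry.sense(); print(m,'t',round(s['time_s'],2),'p',np.round(s['tcp_pos'],1),'F',np.round(s['wrist_force'],1),'gap',round(s['finger_gap'],1),'q',np.round(s['q'],2))
E
python3 - <<'E'
from mv import *
p=[520,40,330]; R=best(p,0.35); arm.reach(p,R); arm.wait(.3); st(); c=shot('w1'); print(c['T'].round(2),c['tool_from_camera'].round(2),c['fx'])
E
```

```text
t 2.55 p [519.9  40.5 329.9] F [ 0.2 -0.4  0.1] gap 85.4 q [-0.09  0.04  1.56  0.    1.54  1.13]
[[ 3.4000e-01  9.0000e-01  2.8000e-01  5.8960e+02]
 [-9.4000e-01  3.3000e-01  1.0000e-01  6.6950e+01]
 [-0.0000e+00 -2.9000e-01  9.6000e-01  4.5474e+02]
 [ 0.0000e+00  0.0000e+00  0.0000e+00  1.0000e+00]] [[  -0.      0.96    0.29   74.5 ]
 [   1.      0.      0.     -0.93]
 [   0.      0.29   -0.96 -124.83]
 [   0.      0.      0.      1.  ]] 298.9910549683847
```

View pics/w1.png

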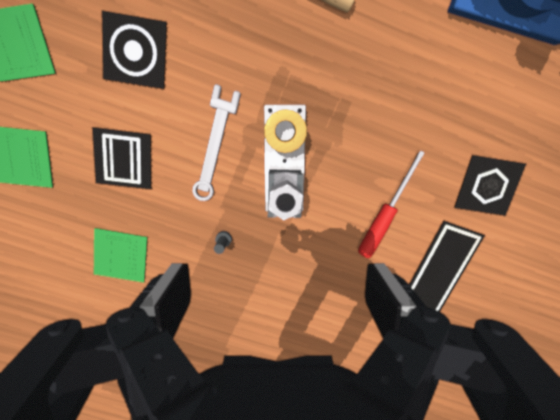

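```bash
python3 - <<'E'
from mv import *
p=[495,23,210]; R=best(p,0.35); arm.servo_line(p,v=200,frame=R); arm.wait(.3); st(); c=shot('w2')
i=c['image'][...,::-1].copy()
cv2.imwrite('pics/w2c.png',cv2.resize(i[60:330,160:400],None,fx=2.2,fy=2.2,interpolation=cv2.INTER_CUBIC))
c1=dict(np.load('pics/w1.npz')); T=c1['T']; hsv=cv2.cvtColor(c1['image'],cv2.COLOR_RGB2HSV)
for n,cc in (('w1',c1),('w2',c)):
    T=cc['T']; hsv=cv2.cvtColor(cc['image'],cv2.COLOR_RGB2HSV)
    br=(hsv[...,0]>18)&(hsv[...,0]<34)&(hsv[...,1]>120)&(hsv[...,2]>90)
    print(n,'brass',*rect(cc,br,68,T,(580,53,40)))
    print('pads',*[r for r in rect(cc,hsv[...,2]<60,4,T,(520,0,400)) if 60<r[3]<100 and r[2]<180])
E
```

```text
t 3.67 p [495.8  23.  211.1] F [-0.7 -0.2 -0.1] gap 85.3 q [-0.13  0.07  1.77  0.    1.29  1.09]
w1 brass [ 5.78967e+02  5.30600e+01  4.94340e+01  4.88660e+01 -4.34000e-01]
pads [ 608.706 -271.348   81.412   79.671   -1.376] [456.101 265.857  81.713  79.808  -1.335] [605.583 280.393  82.047  81.091  -1.37 ]
w2 brass [578.593  52.797  51.451  50.683  -0.891]
pads [ 6.06401e+02 -2.60287e+02  8.13860e+01  6.22500e+01  1.99000e-01] [455.877 265.29   83.901  81.278  -1.336]
```

View pics/w2c.png

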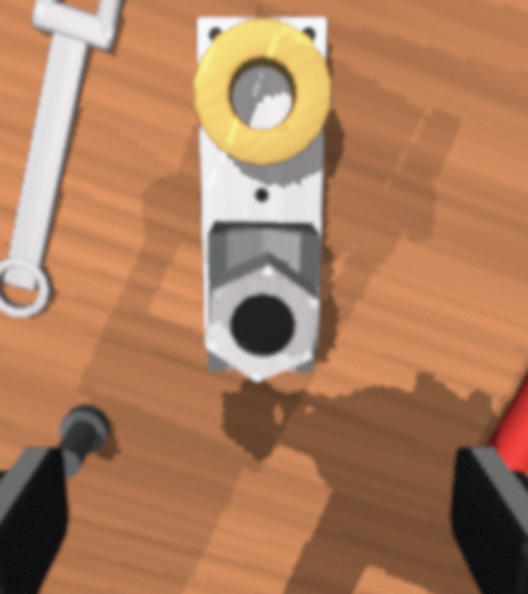

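```bash
python3 - <<'E'
from lib import *
c=dict(np.load('pics/w2.npz')); T=c['T']
f=lambda pts,z: plane(c,np.array(pts)/2.2+[160-.27,60-.27],z,T)
v=f([(266,258),(318,292),(318,338),(258,380),(207,340),(213,282)],98); print('nut',v.round(1),v.mean(0), (lambda d:np.arctan2(d[1],d[0]))(v[0]-v[3]))
g=cv2.cvtColor(c['image'],cv2.COLOR_RGB2GRAY); m=np.zeros_like(g); m[190:225,262:298]=g[190:225,262:298]<60
print('bore',rect(c,m,98,T))
b=f([(210,223),(318,228),(207,370),(315,370)],68);print('blk',b.round(1)); d=b[1]-b[0];print(np.arctan2(d[1],d[0])+np.pi/2)
p=f([(198,18),(326,18)],28); d=p[1]-p[0]; print('plate end',p.round(1),np.linalg.norm(d),np.arctan2(d[1],d[0])+np.pi/2)
ct=dict(np.load('pics/top0.npz')); g=cv2.cvtColor(ct['image'],cv2.COLOR_RGB2GRAY); m=np.zeros_like(g); m[180:195,301:315]=g[180:195,301:315]<60
print('bore top',rect(ct,m,98,ct['extrinsics'],None,5))
E
```

```text
nut [[524.5  31.9]
 [519.1   9.3]
 [502.4   2.7]
 [478.6  18.3]
 [487.2  42. ]
 [509.3  47.2]] [503.53945931  25.23089684] 0.28818786379509187
bore [[499.873  24.25   21.656  21.627  -1.221]]
blk [[525.   56. ]
 [538.2  14. ]
 [464.5  36.7]
 [480.5  -7.3]]
0.30380540288124913
plate end [[599.9  89.9]
 [618.7  38.5]] 54.742583831902145 0.34999751342397145
bore top [[5.01237e+02 2.28950e+01 1.89480e+01 1.87020e+01 1.10000e-02]]
```

```bash
cat >> mv.py <<'E'
def pick(xy,yaw,z,effort,safe=170,v=120):
    R=best([*xy,z],yaw); arm.open_gripper(); arm.reach([*xy,safe],R); arm.servo_line([*xy,z+12],v=v); arm.servo_line([*xy,z],v=40)
    arm.wait(.1); st('at'); arm.close(effort); arm.wait(.2); st('gripped'); arm.servo_line([*xy,z+15],v=40); arm.servo_line([*xy,safe],v=v); arm.wait(.2); st('up')
def carry(xy,yaw,safe=170):
    R=best([*xy,safe],yaw); arm.reach([*xy,safe],R); arm.wait(.3); st('over')
def lower(xy,z,v=120,dmax=3,fth=3):
    """go down to z+2, then in 0.5 mm steps until the load comes off"""
    arm.servo_line([*xy,z+8],v=v); arm.servo_line([*xy,z+2.5],v=20); arm.wait(.3); f0=telemetry.sense()['wrist_force'][2]
    for dz in np.arange(2,-dmax-.1,-.5):
        arm.servo_line([*xy,z+dz],v=12); arm.wait(.1); f=telemetry.sense()['wrist_force'][2]
        if f-f0>fth: break
    print('touch dz',dz,'dF',round(f-f0,2)); st('down')
def release(xy,safe=170,v=150):
    z=telemetry.sense()['tcp_pos'][2]; arm.open_gripper(); arm.wait(.1); arm.servo_line([*xy,z+30],v=60); arm.servo_line([*xy,safe],v=v); st('clear')
E
python3 - <<'E'
from mv import *
pick((500.7,24),.288,88,40)
carry((609.5,-274.2),.193); shot('w3')
E
```

```text
at t 5.5 p [500.8  24.   88. ] F [-0.5  0.4  0.2] gap 85.3 q [-0.12  0.25  1.86  0.    1.03  1.16]
gripped t 6.19 p [501.   23.9  88.3] F [-0.4  0.4  3.8] gap 39.2 q [-0.12  0.25  1.86 -0.    1.03  1.16]
up t 7.62 p [499.8  24.1 168.8] F [ 0.1 -0.2 -1.7] gap 39.9 q [-0.12  0.13  1.8  -0.    1.21  1.16]
over t 9.13 p [ 609.7 -273.   170.3] F [-0.1 -0.  -1.5] gap 39.6 q [-0.55  0.47  1.37  0.    1.31  0.83]
```

View pics/w3.png

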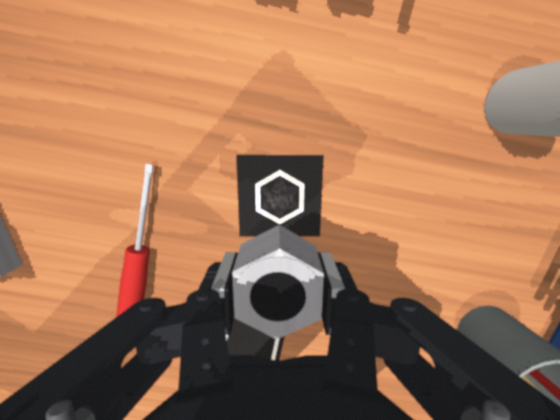

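```bash
python3 - <<'E'
from mv import *
for _ in range(4): print(np.round(telemetry.sense()['tcp_pos'],2)); arm.wait(.05)
c=dict(np.load('pics/w3.npz')); T=c['T']; g=cv2.cvtColor(c['image'],cv2.COLOR_RGB2GRAY); h=cv2.cvtColor(c['image'],cv2.COLOR_RGB2HSV)
m=np.zeros_like(g); m[265:325,245:310]=g[265:325,245:310]<50
print('bore',rect(c,m,170+9.7,T,None,50))
w=(h[...,2]>150)&(h[...,1]<60); print('hex',*rect(c,w,4,T,(609,-274,30)))
E
```

```text
[ 609.69 -273.27  170.28]
[ 609.65 -273.52  170.25]
[ 609.62 -273.74  170.19]
[ 609.59 -273.89  170.14]
bore [[ 608.376 -272.292   23.594   22.872   -1.376]]
hex [ 6.08974e+02 -2.74051e+02  5.49920e+01  4.91680e+01  1.72000e-01]
```

```bash
python3 - <<'E'
from mv import *
xy=(610,-274.5); lower(xy,24.2); release(xy); arm.wait(.2); c=shot('w4')
g=cv2.cvtColor(c['image'],cv2.COLOR_RGB2GRAY); h=cv2.cvtColor(c['image'],cv2.COLOR_RGB2HSV)
cv2.imwrite('pics/w4c.png',cv2.resize(c['image'][110:290,180:380,::-1],None,fx=2.5,fy=2.5))
print(*[r for r in rect(c,g<60,4,c['T'],(609,-274,40))])
E
```

```text
touch dz -0.5 dF 8.75
down t 13.51 p [ 610.1 -274.6   24.4] F [-2.2  0.3  6.5] gap 39.1 q [-0.55  0.64  1.44 -0.    1.07  0.83]
clear t 15.7 p [ 609.2 -274.   168.6] F [-0.6  0.8  0.3] gap 85.2 q [-0.55  0.47  1.37  0.    1.31  0.83]
[ 608.984 -273.995   82.301   82.202   -1.378]
```

View pics/w4c.png

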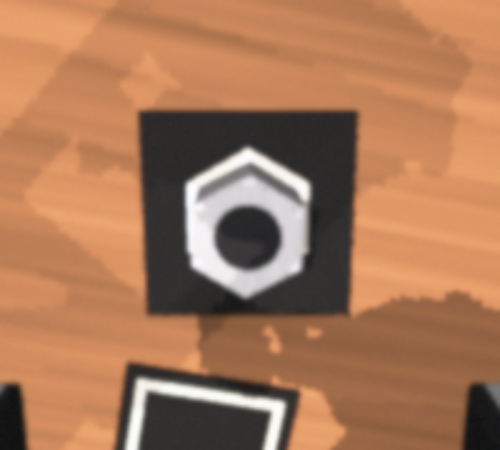

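```bash
python3 - <<'E'
from mv import *
c=dict(np.load('pics/w4.npz')); g=cv2.cvtColor(c['image'],cv2.COLOR_RGB2GRAY); m=np.zeros_like(g); m[190:220,262:296]=g[190:220,262:296]<80
print('bore',rect(c,m,34,c['T'],None,50))
p=[495,23,200]; arm.reach(p,best(p,.35)); arm.wait(.4); c=shot('w5'); st()
cv2.imwrite('pics/w5c.png',cv2.resize(c['image'][60:260,180:380,::-1],None,fx=3,fy=3,interpolation=cv2.INTER_CUBIC))
h=cv2.cvtColor(c['image'],cv2.COLOR_RGB2HSV); br=(h[...,0]>18)&(h[...,0]<34)&(h[...,1]>120)&(h[...,2]>90)
print('brass',*rect(c,br,68,c['T'],(580,53,40)))
E
```

```text
bore [[ 609.321 -273.997   21.687   21.558   -1.377]]
 t 17.62 p [495.1  22.7 199.9] F [-0.3  0.2  0.9] gap 85.1 q [-0.13  0.08  1.79  0.    1.27  1.09]
brass [ 5.79086e+02  5.23140e+01  5.17880e+01  4.99640e+01 -4.12000e-01]
```

View pics/w5c.png

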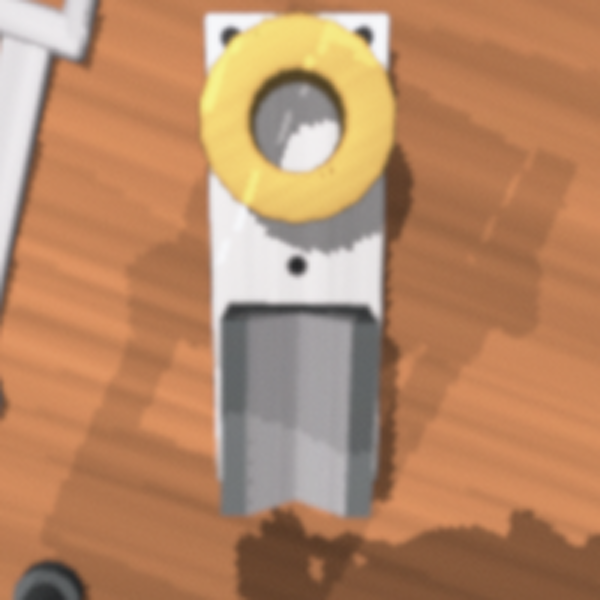

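```bash
python3 - <<'E'
from mv import *
c=dict(np.load('pics/w5.npz'))
f=lambda pts,z: plane(c,np.array(pts)/3+[180-.33,60-.33],z,c['T'])
b=f([(222,318),(378,318),(371,516),(222,516)],68); d=b[1]-b[0]; d2=(b[0]+b[1]-b[2]-b[3])/2
yaw=np.arctan2(d2[1],d2[0]); print(b.round(1),b.mean(0),np.linalg.norm(d),np.linalg.norm(d2),yaw,np.arctan2(d[1],d[0])+np.pi/2)
print('plate',f([(205,14),(388,14)],28).round(1), 'hole',f([(297,266)],28))
xy=b.mean(0)
assert np.hypot(*(xy-[501,24.5]))<5
pick(xy,.35,46.5,60)
carry((455.7,265.2),.235); c=shot('w6')
h=cv2.cvtColor(c['image'],cv2.COLOR_RGB2HSV)
print(*[r for r in rect(c,(h[...,2]>150)&(h[...,1]<60),4,c['T'],(456,265,50))],*[r for r in rect(c,h[...,2]<60,4,c['T'],(456,265,60))])
E
```

```text
[[521.6  55.2]
 [536.9  13.2]
 [479.8  -7. ]
 [464.2  35.8]] [500.63913639  24.28194357] 44.63763545458445 60.58548119525994 0.3333384580953701 0.34903081546551173
plate [[599.8  90.2]
 [618.7  38.5]] hole [[539.26001152  38.63324074]]
at t 19.72 p [500.7  24.2  46.5] F [ 0.6 -0.5  0.4] gap 85.5 q [-0.12  0.32  1.87  0.    0.95  1.1 ]
gripped t 20.37 p [501.2  24.1  46.9] F [ 0.4 -1.2  3.4] gap 45.4 q [-0.12  0.32  1.87 -0.    0.95  1.1 ]
up t 22.15 p [500.   24.3 169. ] F [-0.7  0.3 -4.6] gap 45.3 q [-0.12  0.13  1.8   0.    1.21  1.1 ]
over t 24.62 p [455.8 265.1 170. ] F [-0.4  0.5 -4.5] gap 45.2 q [ 0.36  0.19  1.74  0.    1.22 -1.44]
[446.611 265.198  55.663  51.893  -1.337] [454.55  266.888 110.664  82.793  -1.347]
```

View pics/w6.png

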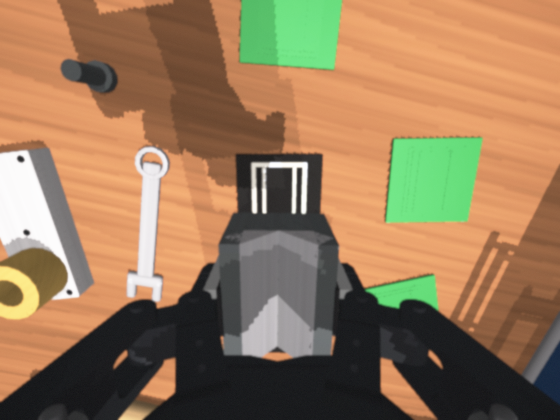

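```bash
python3 - <<'E'
from mv import *
c=dict(np.load('pics/w6.npz')); b=plane(c,[(221,246),(337,246),(333,356),(224,356)],191.3,c['T']); print(b.mean(0)-[455.8,265.1],np.linalg.norm(b[0]-b[3]),np.linalg.norm(b[0]-b[1]))
xy=(455.8,265.2); lower(xy,22.8); release(xy); arm.wait(.2); c=shot('w7')
cv2.imwrite('pics/w7c.png',cv2.resize(c['image'][90:310,170:390,::-1],None,fx=2.7,fy=2.7,interpolation=cv2.INTER_CUBIC))
h=cv2.cvtColor(c['image'],cv2.COLOR_RGB2HSV)
st()
E
```

```text
[-4.24416228  0.41902442] 50.974733666994375 43.643289171198305
touch dz -0.5 dF 10.36
down t 28.8 p [455.9 265.2  23. ] F [-3.1 -2.3  5.8] gap 45.3 q [ 0.36  0.41  1.82 -0.    0.92 -1.44]
clear t 30.98 p [454.9 264.8 168.8] F [-0.6  0.3  0.8] gap 85.0 q [ 0.36  0.19  1.74 -0.    1.22 -1.44]
 t 31.23 p [455.2 264.9 168.9] F [-0.  -0.3 -0.5] gap 85.7 q [ 0.36  0.19  1.74 -0.    1.22 -1.44]
```

View pics/w7c.png

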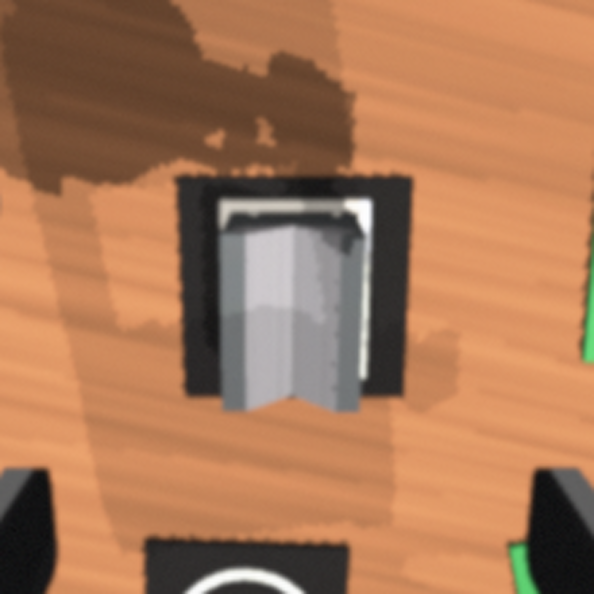

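```bash
python3 - <<'E'
from mv import *
c=dict(np.load('pics/w7.npz')); R=np.array([[np.cos(.235),np.sin(.235)],[-np.sin(.235),np.cos(.235)]])
f=lambda pts,z: (plane(c,np.array(pts)/2.7+[170-.3,90-.3],z,c['T'])-[455.8,265.2])@R.T
for n,z,p in(('pad',4,[(178,177),(413,177),(404,396),(186,396)]),('top',44,[(219,232),(364,232),(359,410),(222,410)]),('whites',4,[(217,198),(374,198)])):
    w=f(p,z); print(n,w.round(1).tolist(),w.mean(0).round(2))
ct=camera('top'); g=cv2.cvtColor(ct['image'],cv2.COLOR_RGB2GRAY)
cv2.imwrite('pics/top1c.png',cv2.resize(ct['image'][180:240,180:240,::-1],None,fx=8,fy=8,interpolation=cv2.INTER_CUBIC)); np.savez('pics/top1.npz',**ct)
E
```

```text
pad [[-42.7, -39.3], [-42.7, 44.2], [40.9, 44.4], [40.8, -39.6]] [-0.94  2.44]
top [[-30.3, -21.6], [-30.3, 23.7], [29.8, 23.6], [29.7, -22.2]] [-0.28  0.85]
whites [[-35.3, -25.6], [-35.3, 30.6]] [-35.28   2.49]
```

View pics/top1c.png

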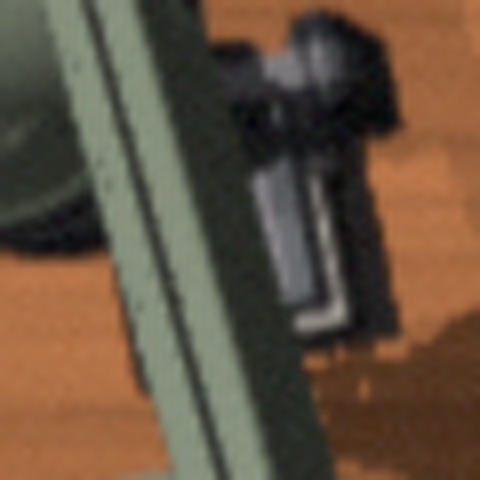

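```bash
python3 - <<'E'
from mv import *
pick((579.1,52.8),.35,46.5,60)
c=camera('top'); np.savez('pics/top2.npz',**c); T=c['extrinsics']
cv2.imwrite('pics/top2c.png',cv2.resize(c['image'][185:235,185:235,::-1],None,fx=10,fy=10,interpolation=cv2.INTER_CUBIC))
carry((605.9,279.9),.2); c=shot('w8'); g=cv2.cvtColor(c['image'],cv2.COLOR_RGB2HSV)
print(*rect(c,g[...,2]<60,4,c['T'],(606,280,60)))
i=c['image'][...,::-1]; cv2.imwrite('pics/w8c.png',i[100:400,130:430])
E
```

```text
at t 35.35 p [579.1  52.8  46.5] F [0.2 1.3 0.5] gap 85.6 q [-0.06  0.46  1.67  0.    1.01  1.16]
gripped t 35.96 p [579.8  52.6  47.1] F [ 0.2 -1.2  4.7] gap 52.5 q [-0.06  0.46  1.67 -0.    1.01  1.16]
up t 37.74 p [578.4  52.8 168.9] F [-0.2 -0.6 -3.7] gap 52.3 q [-0.06  0.3   1.6   0.    1.24  1.16]
over t 40.33 p [606.  279.7 170. ] F [-1.1 -0.4 -3. ] gap 52.4 q [ 0.3   0.46  1.37 -0.    1.31 -1.47]
[604.705 281.574  49.252  46.525  -1.372] [604.278 281.248  81.489  80.489  -1.371]
```

View pics/top2c.png

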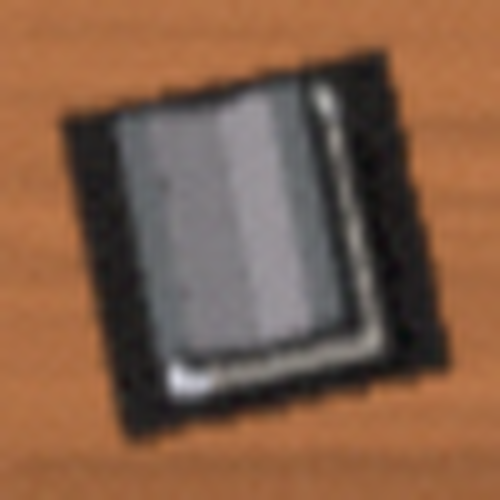

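View pics/w8c.png

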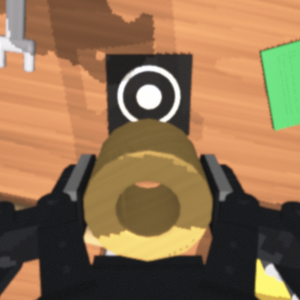

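```bash
python3 - <<'E'
from mv import *
c=dict(np.load('pics/top2.npz')); R=np.array([[np.cos(.235),np.sin(.235)],[-np.sin(.235),np.cos(.235)]])
f=lambda pts,z: (plane(c,np.array(pts)/10+[185-.45,185-.45],z,c['extrinsics'])-[455.8,265.2])@R.T
for n,z,p in(('pad',4,[(65,118),(384,52),(452,368),(130,440)]),('top',44,[(115,122),(299,82),(345,328),(160,362)])):
    w=f(p,z); print(n,w.round(1).tolist(),w.mean(0).round(2))
xy=(606.0,279.8); lower(xy,23); release(xy); arm.wait(.2); c=shot('w9'); h=cv2.cvtColor(c['image'],cv2.COLOR_RGB2HSV)
br=(h[...,0]>18)&(h[...,0]<34)&(h[...,1]>120)&(h[...,2]>70)
cv2.imwrite('pics/w9c.png',cv2.resize(c['image'][100:300,180:380,::-1],None,fx=2.5,fy=2.5))
print('sleeve',*rect(c,br,44,c['T'],(606,280,60)),'pad',*rect(c,(h[...,2]<60),4,c['T'],(606,280,60)))
E
```

```text
pad [[42.3, 41.1], [41.3, -41.7], [-41.6, -42.2], [-41.8, 40.9]] [ 0.04 -0.47]
top [[31.4, 22.4], [31.3, -23.7], [-30.6, -22.5], [-28.9, 23.2]] [ 0.81 -0.16]
touch dz -0.5 dF 7.95
down t 44.52 p [606.1 279.9  23.2] F [-3.6 -0.8  4.1] gap 53.0 q [ 0.3   0.64  1.44 -0.    1.06 -1.47]
clear t 46.63 p [605.1 279.5 168.6] F [-0.2 -0.5 -0.5] gap 85.3 q [ 0.3   0.47  1.37 -0.    1.31 -1.47]
sleeve [6.03590e+02 2.78831e+02 5.74810e+01 5.25320e+01 5.53000e-01] pad [604.078 281.224  81.837  81.216  -1.371]
```

View pics/w9c.png

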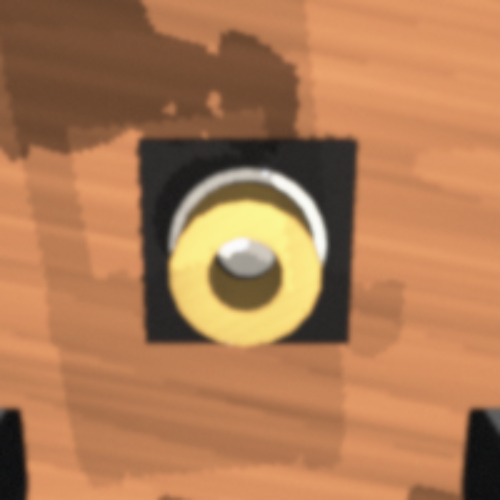

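```bash
python3 - <<'E'
from mv import *
c=camera('top'); np.savez('pics/top3.npz',**c); h=cv2.cvtColor(c['image'],cv2.COLOR_RGB2HSV)
print('top',*rect(c,(h[...,1]<60)&(h[...,2]>110),28,c['extrinsics'],(540,38,40)))
p=[510,28,210]; arm.reach(p,best(p,.35)); arm.wait(.3); c=shot('w10'); h=cv2.cvtColor(c['image'],cv2.COLOR_RGB2HSV)
print('wrist',*rect(c,(h[...,1]<60)&(h[...,2]>110),28,c['T'],(540,38,40)))
c=camera('top'); np.savez('pics/top4.npz',**c); h=cv2.cvtColor(c['image'],cv2.COLOR_RGB2HSV); br=(h[...,0]>18)&(h[...,0]<34)&(h[...,1]>120)&(h[...,2]>90)
print('sleeve',*rect(c,br,44,c['extrinsics'],(606,280,60)),'pads',*[r for r in rect(c,h[...,2]<60,4,c['extrinsics'],(606,280,400)) if 60<r[3]<100 and r[2]<180]); st()
E
```

```text
top [5.40002e+02 3.78100e+01 1.52859e+02 5.84660e+01 3.50000e-01]
wrist [5.39709e+02 3.88350e+01 1.49247e+02 5.67290e+01 3.51000e-01]
sleeve [607.578 279.425  55.84   51.06    0.799] pads [455.643 265.315  81.717  81.088  -1.336] [6.05903e+02 2.80254e+02 8.18750e+01 8.17850e+01 1.94000e-01]
 t 49.53 p [510.   28.1 209.9] F [ 0.4 -1.2  0.1] gap 85.2 q [-0.11  0.11  1.74  0.    1.3   1.11]
```

```bash
python3 - <<'E'
from mv import *
pick((539.9,38.4),.35,22,80,safe=130)
carry((452.4,-275.4),.015,safe=130)
lower((452.4,-275.4),26.2); release((452.4,-275.4),safe=200)
p=[480,0,350]; arm.reach(p,best(p,0)); arm.wait(.3); st()
S={n:camera(n) for n in('top','scene')}; S['wrist']=shot('w11')
for n,c in S.items():
    np.savez(f'pics/{n}5.npz',**c); T=c['T'] if n=='wrist' else c['extrinsics']; h=cv2.cvtColor(c['image'],cv2.COLOR_RGB2HSV)
    br=(h[...,0]>18)&(h[...,0]<34)&(h[...,1]>120)&(h[...,2]>130); print(n,'sleeve',*rect(c,br,44,T,(606,280,40)))
    print('pads',*[r for r in rect(c,h[...,2]<60,4,T,(520,0,400)) if 60<r[3]<100 and r[2]<180])
    print('plate',*rect(c,(h[...,1]<60)&(h[...,2]>150),32,T,(452,-275,30)))
def crop(c,a,b,s): return cv2.resize(c['image'][a:a+75,b:b+130,::-1],None,fx=3,fy=3,interpolation=cv2.INTER_CUBIC)
t=S['top']['image'][130:260,180:460,::-1]; cv2.imwrite('pics/fin_top.png',cv2.resize(t,None,fx=2.8,fy=2.8,interpolation=cv2.INTER_CUBIC))
s=S['scene']['image'][170:350,100:400,::-1]; cv2.imwrite('pics/fin_scene.png',cv2.resize(s,None,fx=2.6,fy=2.6,interpolation=cv2.INTER_CUBIC))
E
```

```text
at t 51.68 p [539.9  38.4  21.9] F [ 0.2 -0.   0.8] gap 85.5 q [-0.09  0.43  1.78  0.    0.93  1.13]
gripped t 52.27 p [540.7  38.1  22.8] F [ 0.1 -2.3  5.7] gap 54.5 q [-0.09  0.43  1.78 -0.    0.93  1.13]
up t 53.92 p [539.1  38.5 128.8] F [-1.  -1.2 -6.6] gap 53.9 q [-0.09  0.27  1.74  0.    1.14  1.13]
over t 55.46 p [ 452.9 -274.6  130. ] F [-0.4  0.6 -6.6] gap 53.8 q [-0.71  0.24  1.76  0.    1.14  0.85]
touch dz 0.0 dF 9.44
down t 58.88 p [ 452.5 -275.5   26.8] F [-3.   2.6  2.2] gap 54.0 q [-0.71  0.41  1.81 -0.    0.93  0.85]
clear t 61.17 p [ 451.7 -274.8  198.7] F [ 0.5  0.2 -1.1] gap 85.7 q [-0.71  0.16  1.71 -0.    1.28  0.85]
 t 62.67 p [479.9  -0.7 349.4] F [-0.6 -0.2 -0.3] gap 85.4 q [-0.18 -0.06  1.62 -0.    1.58  1.39]
top sleeve [6.06353e+02 2.79474e+02 5.08800e+01 5.00150e+01 1.70000e-02]
pads [455.971 265.128  82.234  81.64   -1.336] [ 6.10948e+02 -2.80361e+02  8.18880e+01  6.95680e+01  1.92000e-01] [605.797 280.166  82.286  81.721  -1.369]
plate [ 4.53651e+02 -2.75006e+02  1.46716e+02  5.54670e+01  1.40000e-02]
scene sleeve [607.159 278.839  51.601  50.832   1.29 ]
pads [ 6.09743e+02 -2.74501e+02  8.37170e+01  8.29540e+01  1.93000e-01] [605.728 279.392  84.264  83.789  -1.38 ] [ 4.51817e+02 -2.74813e+02  1.70033e+02  7.42130e+01  3.00000e-03] [4.52970e+02 2.63721e+02 8.79280e+01 8.41170e+01 2.33000e-01]
plate [ 4.70164e+02 -2.68254e+02  1.49969e+02  6.00860e+01  8.00000e-03] [ 4.52765e+02 -2.74489e+02  1.49259e+02  5.50790e+01  1.60000e-02]
wrist sleeve [606.159 279.553  53.293  52.518   1.57 ]
pads [455.676 265.343  80.861  79.652  -1.335] [605.19  280.208  81.741  81.511  -1.374] [ 608.402 -272.195   81.667   81.035   -1.381]
plate [ 4.54837e+02 -2.63924e+02  1.55368e+02  7.48150e+01  1.60000e-02]
```

View pics/fin_top.png

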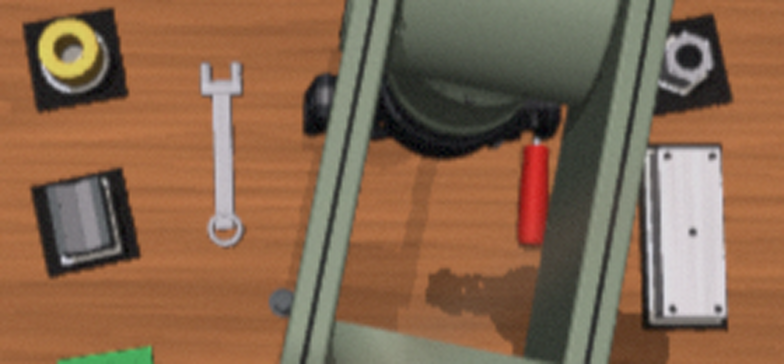

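View pics/fin_scene.png

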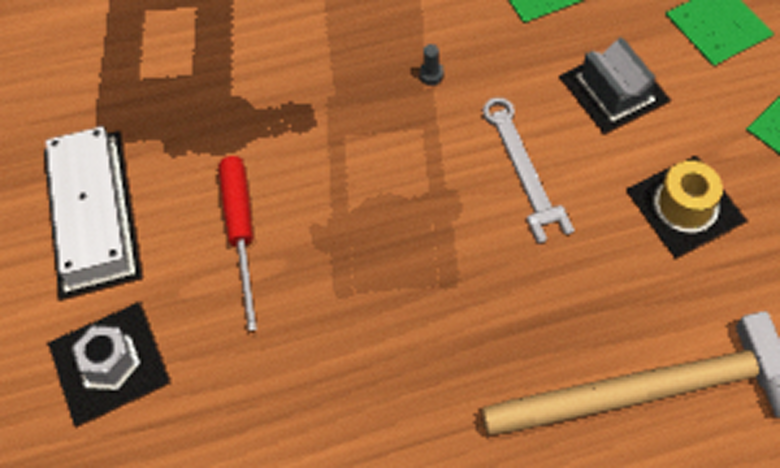

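```bash
python3 -c "
from mv import *
arm.hand_in(); st()"
```

```text
the job is handed in; nothing more can be done
the job is handed in; nothing more can be done
```

The job is handed in. All four parts are on their outlined pads, put away in the order nut, V-block, sleeve, riser plate. It took about 63 s of robot time. Each part was lowered in small steps to first contact, with about 8–10 N of contact force at the wrist, and then released.

Final checks from the cameras, as offset of each part from its pad:

| Part | Measured offset | Source |
|---|---|---|
| Nut | about 0.4 mm | wrist camera, just after placing |
| V-block | 0.8 mm (top); about 1.7 mm, mostly sideways the other way (wrist) | top and wrist cameras |
| Sleeve | 0.9–1.5 mm | top, scene and wrist cameras, final views |
| Riser plate | about 1–1.3 mm, turned less than 0.01 rad from the outline | top and scene cameras, final views |

- **V-block disagreement:** I left it in place, because the close wrist views there disagreed with the fixed cameras by about 1.5–2 mm on the pad positions too, which is within the stated calibration.
- **Sleeve disagreement:** a close wrist view right after placing put it about 2.4 mm off sideways. The three later views did not confirm that.
- **Plate wrist check failed:** the last wrist measurement merged the plate with the white outline, so I did not use it for the plate.
- **Final pictures:** they show every part upright and flat, and nothing else looks disturbed.

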